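Fit the dish frame in the sealer and start the heat

ROBOT

A 7-joint arm with a two-finger parallel gripper is mounted at the origin on a cart in front of the work surface, level with it; the furniture and walls round the work are solid. World frame = base frame: x ahead of the robot, y to its left, z up, the work surface at z = 0. Lengths are in mm, angles in rad, forces in N, time in s.
With the tool pointing down it reaches from about 350 to 900 mm from the base axis. Payload 8.1 kg.
Tool frame: the origin (TCP) lies on the centre line of the jaws, within the pads' length; the fingertips stand env.tip_reach ahead of it and the grasp point (between the pads) lies 2 mm behind it (env.tip_reach is the distance from the TCP to the fingertips, in mm); z points along the fingers, y is the line along which they close (so a half turn about z gives the same grasp; the last joint's range is limited). The gripper opens to 92 mm and grips with 3 to 60 N. Pads are 19 mm wide; open, the fingers measure 130 mm over their backs; the gripper's body (75 mm by 190 mm) begins 47 mm behind the grasp point.
Start: joints at [1.181, 0.434, 0.025, 1.573, -0.012, 1.134, -0.075], TCP at [176.779, -599.491, 243.742] pointing down, gripper open.
Joint ranges: [-2.62, 2.62], [-0.44, 2.09], [-1.27, 1.32], [0.08, 2.57], [-1.32, 4.46], [0.12, 2], [-2.74, 2.74]. Speed limits (rad/s): [2.22, 2.22, 3.01, 3.01, 3.14, 3.14, 3.14].

INTERFACE

Orientations are given as a unit quaternion [x, y, z, w].
In Python, from cell import env, solver, state, vision gives the robot as it stands. The module is installed in compiled form; this text tells all that it offers. Calls block until the motion is done:
- env.reach(position, orientation): joint-space move of the TCP to a pose.
- env.line_to(position, max_speed=150, rot=None, f_stop=None): straight line of the TCP; rot=None keeps the orientation; max_speed is the mean speed in mm/s. With f_stop (N) it stops when the force on the tool has changed by that much, and returns True; else False.
- env.move_j(angles): joint-space move.
- env.gripper_to(opening, force=None): opening from 0.0 (shut) to 1.0 (fully open); force is the grip in N (None keeps the last); returns when the fingers have stopped.
- env.wait(seconds).
- solver.solve_ik(position, orientation): joint angles nearest the present ones, or None.
- state(): the state.
- vision.get_image(name): name is "scene" or "top" or "wrist"; returns a dict with "frame" (400x640x3 uint8, blue, green, red), "depth" (400x640 float32, mm along the optical axis (not along the pixel's ray), 0 where there is no reading), "vfov" (degrees; the focal length in pixels is half the picture's height over the tangent of half this angle, whatever the lens; pixels are square), "cx", "cy" (the principal point, pixels), "R" (3x3) and "t" (3): a world point X has camera coordinates R X + t. Camera axes: x right, y down, z forward; pixel columns grow to the right and rows downward; lengths in mm; the calibration is good to about 2 mm. A picture is of the moment at which its call begins.
A pose or a line that the arm cannot do raises env.PlanningError and nothing moves.
- env.finish_job(): hands the job in; it is judged then, once.
The state is a dict: "clock": time; "q": joint angles; "qvel": joint speeds; "joint_efforts": joint torques, N m; "tool_pos": TCP position; "eef_rot": TCP orientation; "ft_force": force on the tool from outside, world axes, zero at the start; "ft_torque": the same for the moment, N m; "opening": opening from 0.0 (shut) to 1.0 (fully open); "grip_force": force on a finger pad.
Only numpy, scipy, OpenCV 4.12 (cv2) and the standard library are available. Lean on these libraries where they do the work, as an engineer would, in place of code of your own. Each camera call takes 0.05 s, during which the arm holds its last target. There are 200 camera calls.

TASK

Get the dish sealer ready: its dish frame has only been laid in, front edge up on the catch. Hook the frame's back edge fully under the lip at the back of the well and swing its front edge down until it lies flat and the catch has snapped shut over it. Once the frame is home, slide the guard off the heat button and press the button right down, then let it come up; leave the other things on the counter where they are.

Things in the scene. Friction and masses are not known exactly. Their poses are not given: they have to be found in the camera images.
- sealer: stainless table-top dish sealer, fixed, 240 mm wide, its heating head standing open at the back (top 0.35 m up), a grey control pod (top z 76) on its right. Origin on the counter under the well's middle; x to its back, y to its left, z up; z and x values in mm below are in this frame. Well open above, 234 (x) x 216 (y) mm; ledges at z 62 carry the frame; side walls reach z 80
- lip (a point): middle of the front edge of the lip's underside, at x 103, z 73.5 in the sealer's frame. The lip spans the back of the well; 14 mm behind this point a stop (x 117) ends the space under it
- frame_grip (a point): centre of the black grip block, 16 (x) x 90 (y) x 30 (z) mm, on the front of the loose dish frame: an 8 mm aluminium plate, 230 (x) x 212 (y) mm, 0.4 to 0.63 kg, with a 170 mm round hole. The block stands on the plate, its front face 15 mm behind the plate's front edge. Home, this point is at x -91, y 0, z 85 (within 2 mm) in the sealer's frame, with the same axes as the sealer
- frame_back (a point): middle of the frame's lower back edge, 207 mm behind and 23 mm below the grip block's centre in the frame's own axes. At the start it lies on the ledges, 5 to 19 mm short of the lip, the plate sloping 8 degrees up to the front. Home, it is at x 116, z 62 in the sealer's frame
- catch (a joint): spring catch at the front middle of the well, 46 mm wide, x -109 to -165, top z 92 in the sealer's frame; m pushed forward: 0 shut, at most 0.010 (2.5 N to start, 300 N/m). Its nose is bevelled on top: with the frame's back edge against the stop, pressing the grip block down (some 5 to 15 N, through 15 mm) makes the plate push it aside and it snaps over the plate
- guard (a joint): travel of the white guard over the heat button, m: 0 to 0.006 at the start, 0.050 fully open. It slides along the sealer's +x (to the back), friction 2 N, and stays where left
- guard_tab (a point): centre of the upright tab across the guard, 10 (x) x 38 (y) x 18 (z) mm; the guard plate under it is 40 (x) x 52 (y) mm, its top 8 mm below this point (z 94 in the sealer's frame). The tab's front face is 5 mm in front of this point; push it from there
- heat_button (a joint): travel of the round heat button, m: 0 up, 0.005 right down (5 N); springs back
- button_top (a point): middle of the heat button's top, 24 mm across, on the pod under the guard, 3 mm below the guard's underside and 12 mm above the pod's top; bared when the guard is open
- filled_dish: closed foil meal dish, 194 mm across, 50 mm high, on a pile of board lids to the right; bystander, origin at the middle of its underside
- timer: round kitchen timer, 66 mm across, 39 mm high, left of the sealer's front; bystander, origin at the middle of its underside

How it is judged (in metres and radians):
On the way, in this order (a step that is already met when the one before it is completed fails the run):
1. the frame's back edge is under the lip, the frame lies flat on its ledges and the catch has snapped shut over its front (x of frame_back in the frame of sealer above 0.111 m and z of frame_back in the frame of sealer below 0.066 m and z of frame_grip in the frame of sealer between 0.08 and 0.088 m and value of joint catch below 0.0015 m), for 0.3 s.
2. the heat button is pressed right down (value of joint heat_button above 0.0035 m), for 0.1 s.
At the end, for the whole second after the job is handed in: Frame home: back edge at least 8 mm under the lip and within 4 mm of its ledges, front within 3 mm of flat, catch sprung back within 1.5 mm of shut; heat button up again (within 1 mm) (all of step 1 and value of joint heat_button below 0.001 m); the robot touches nothing.
It fails at once if the heat button is pressed while the frame is not home (value of joint heat_button above 0.0025 m and not (x of frame_back in the frame of sealer above 0.111 m and z of frame_back in the frame of sealer below 0.066 m and z of frame_grip in the frame of sealer between 0.08 and 0.088 m)).
It fails at once if another thing on the counter is shoved away (more than 30 mm) (distance of any of filled_dish, timer from where it was at the start of the episode above 0.03 m).
It also fails if it takes over 48 s, if anything falls off the work surface, if the arm or the gripper's body presses on something with over 40 N, if the wrist force passes 120 N, or if a joint passes its speed limit or range.

## Working session

There is one attempt and no reset: what is moved stays moved. The work goes in short steps, each a Python script; the robot and the scene stay as the last script left them, time stands still between calls to the robot, and variables do not carry over. Pictures are saved under pics/ and viewed, at most 10 in all, crops included, and the job is handed in when it is done.

```bash
mkdir -p pics; cat > h.py <<'E'
import numpy as np, cv2
from cell import env, solver, state, vision
def grab(n):
    d=vision.get_image(n); f=d["frame"].shape[0]/2/np.tan(np.radians(d["vfov"])/2); d["f"]=f
    d["R"]=np.array(d["R"]); d["t"]=np.array(d["t"]); return d
def pt(d,u,v,z=None):
    """world point from depth, or ray on plane z"""
    r=np.array([(u-d["cx"])/d["f"],(v-d["cy"])/d["f"],1.])
    if z is None:
        dep=d["depth"][int(round(v)),int(round(u))]; return d["R"].T@(r*dep-d["t"])
    o=-d["R"].T@d["t"]; w=d["R"].T@r; return o+w*(z-o[2])/w[2]
def cloud(d):
    v,u=np.mgrid[:400,:640]; Z=d["depth"]
    P=np.stack([(u-d["cx"])/d["f"]*Z,(v-d["cy"])/d["f"]*Z,Z],-1)-d["t"]
    P=P@d["R"]; P[Z==0]=np.nan; return P
E
python3 - <<'E'
from h import *
s=state(); print(s["clock"],s["tool_pos"],s["eef_rot"],s["opening"],env.tip_reach)
for n in("scene","top"):
    d=grab(n); cv2.imwrite(f"pics/{n}0.png",d["frame"]); np.save(f"pics/{n}0.npy",cloud(d))
    print(n,d["vfov"],-d["R"].T@d["t"])
E
```

```text
0.0 [ 176.60432879 -599.03116135  242.93931111] [ 9.89738233e-01  1.42890260e-01 -2.01028061e-04 -7.50692120e-04] 0.9975405169606913 17.0
scene 53.83244611906555 [ 79.68943854 190.19183864 754.05727707]
top 55.689445398261185 [ 415.46842518 -234.51797077 1164.25102691]
```

View pics/top0.png

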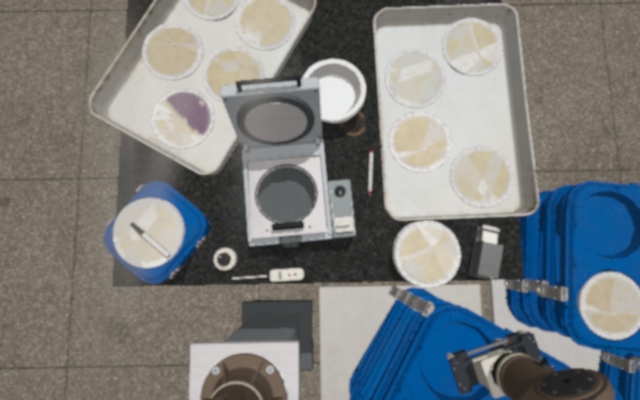

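View pics/scene0.png

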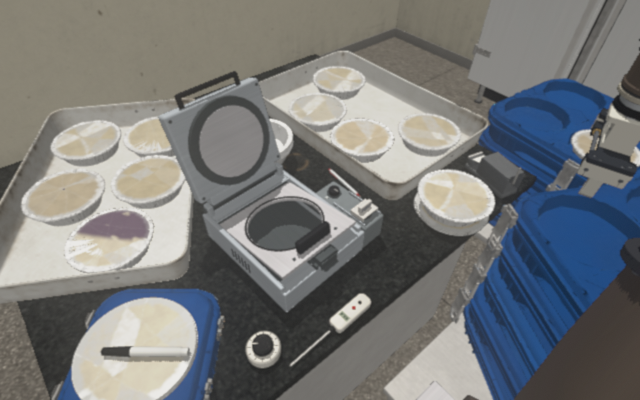

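The top view shows the sealer at about (287,195), with the grip block near (288,226) and the guard near (343,222). The timer is at (224,259) and the filled dish at (427,253). In the scene view the white guard tab is at (366,210) and the grip at (313,236).

```bash
python3 - <<'E'
from h import *
P=np.load("pics/top0.npy"); im=cv2.imread("pics/top0.png")
for n,(u,v) in dict(grip=(288,226),guard=(343,222),wallL=(247,200),wallR=(329,200),frontL=(250,240),pod=(343,205)).items(): print(n,P[v,u].round())
# side-wall / plate heading: sealer points 70<z<130
m=(P[...,2]>55)&(P[...,2]<130); m[:150]=0; m[250:]=0; m[:,:235]=0; m[:,360:]=0
q=P[m][:,:2].astype(np.float32); r=cv2.minAreaRect(q); print(r)
c=P[226,288]
from scipy.spatial.transform import Rotation as Ro
# look from in front of and above
s=state(); print(s["tool_pos"])
for z in(380,):
    p=[c[0]-60,c[1]-30,z]
    for yaw in(0,90,180,-90):
        o=(Ro.from_euler("z",yaw,degrees=True)*Ro.from_euler("x",180,degrees=True)).as_quat()
        k=solver.solve_ik(p,o); print(yaw,None if k is None else np.round(k,2))
E
```

```text
grip [ 484. -142.  133.]
guard [ 494. -293.  113.]
wallL [564. -20.  83.]
wallR [ 561. -256.   75.]
frontL [450. -30.  83.]
pod [ 546. -296.   78.]
((577.6879272460938, -168.04403686523438), (293.6236267089844, 309.0503234863281), 4.182497501373291)
[ 176.65482124 -599.06015742  243.04397499]
0 [ 0.52  0.09 -0.27  1.71  0.02  1.35 -1.33]
90 [ 0.74  0.11 -0.51  1.69  0.05  1.35  0.21]
180 [ 0.89  0.13 -0.69  1.69  0.08  1.36  1.76]
-90 None
```

```bash
python3 - <<'E'
from h import *
from scipy.spatial.transform import Rotation as Ro
o=(Ro.from_euler("x",180,degrees=True)).as_quat()
env.gripper_to(0)
env.reach([450,-200,390],o)
d=grab("wrist"); cv2.imwrite("pics/w1.png",d["frame"]); np.save("pics/w1.npy",cloud(d))
import pickle; pickle.dump(d,open("pics/w1.pkl","wb"))
s=state(); print(s["clock"],s["tool_pos"],-d["R"].T@d["t"],d["R"][2],d["vfov"])
E
```

```text
3.425 [ 449.64234235 -201.01033586  389.63742966] [ 521.1965871  -201.09613341  531.28532362] [-2.68358674e-01 -1.37630909e-04 -9.63319056e-01] 65.23187207247159
```

View pics/w1.png

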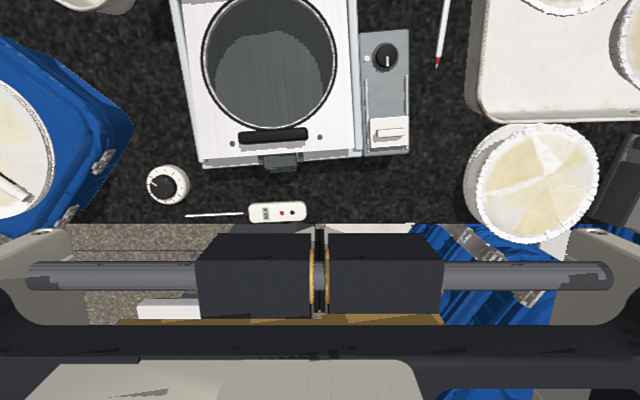

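The wrist view shows the black grip block at about (273,136), the catch at (280,163), and the guard tab at (389,131) on the pod. The sealer's right side wall runs from about (352,0) to (362,155).

```bash
python3 - <<'E'
from h import *
import pickle; d=pickle.load(open("pics/w1.pkl","rb")); P=cloud(d); im=d["frame"]
g=im.max(-1); Z=P[...,2]
def box(u0,u1,v0,v1):
    m=np.zeros((400,640),bool); m[v0:v1,u0:u1]=1; return m
def rep(n,m):
    q=P[m]; r=cv2.minAreaRect(q[:,:2].astype(np.float32)); print(n,m.sum(),np.nanmedian(q,0).round(1),np.round(r[0],1),np.round(r[1],1),round(r[2],1),'z',np.percentile(q[:,2],[5,50,95]).round(1))
rep("grip",box(230,315,120,148)&(g<70)&(Z>112))
rep("catch",box(255,310,150,178)&(g<110)&(Z>84))
rep("tab",box(365,415,115,155)&(Z>98)); rep("guard",box(365,415,115,155)&(Z>82))
rep("pod",box(360,412,30,158)&(Z>70))
rep("body",box(170,412,0,175)&(Z>55))
# right wall edge and front edge lines: points z~80
m=box(345,372,0,155)&(Z>77)&(Z<84); rep("wallR",m)
m2=box(175,215,0,165)&(Z>77)&(Z<84); rep("wallL",m2)
for n,mm in(("R",m),("L",m2)):
    q=P[mm]; f=np.polyfit(q[:,0],q[:,1],1); print(n,f, np.degrees(np.arctan(f[0])),np.nanmin(q,0),np.nanmax(q,0))
cv2.imwrite("pics/w1c.png",cv2.resize(im[0:180,170:430],None,fx=3,fy=3,interpolation=cv2.INTER_CUBIC))
E
```

```text
grip 856 [ 488.6 -142.8  128.6] [ 487.7 -142.1] [16.6 88.1] 3.9 z [125.8 128.6 130.2]
catch 500 [ 449.5 -146.1   92.4] [ 448.3 -143.4] [23.2 58.1] 5.2 z [86.8 92.4 93.9]
tab 254 [ 491.  -296.6  111.3] [ 489.9 -297.5] [10.8 37.7] 4.2 z [103.9 111.3 112.8]
guard 1218 [ 491.1 -295.    94.9] [ 489.2 -297.9] [49.9 57.6] 4.2 z [ 83.9  94.9 112. ]
pod 6131 [ 541.5 -289.9   77.3] [ 537.7 -291.2] [166.2  72.8] 4.2 z [75.  77.3 96. ]
body 22034 [ 526.9 -211.7   82.4] [ 549.8 -171.9] [237.3 309. ] 4.2 z [ 71.4  82.4 110.4]
wallR 1967 [ 567.3 -252.7   80.3] [ 556.1 -254.8] [199.3  35.4] 2.5 z [77.2 80.3 82.8]
wallL 2045 [604.3 -28.1  80.3] [549.7 -31.3] [ 52.  206.8] 84.4 z [77.5 80.3 83.2]
R [ 1.11126358e-01 -3.16557300e+02] 6.341054699218596 [ 457.12741806 -276.44902476   77.00026571] [ 654.9448931  -234.69337136   83.99498744]
L [-0.07870662 13.76276465] -4.500279871561863 [445.91538195 -65.90034051  77.00495539] [654.57264179 -11.91119493  83.99796611]
```

View pics/w1c.png

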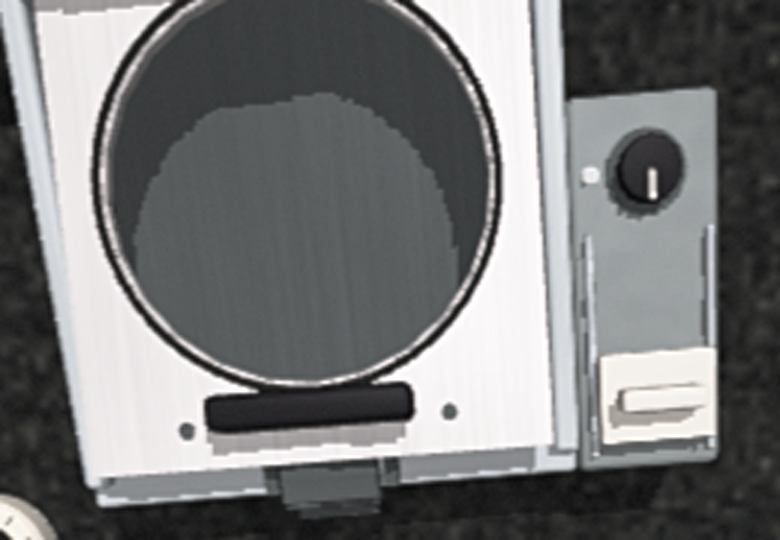

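```bash
cat >> h.py <<'E'
from scipy.spatial.transform import Rotation as Ro
YAW=4.2; c,s_=np.cos(np.radians(YAW)),np.sin(np.radians(YAW))
X=np.array([c,s_,0]); Y=np.array([-s_,c,0])
O=(Ro.from_euler("z",YAW,degrees=True)*Ro.from_euler("x",180,degrees=True)).as_quat()
T=env.tip_reach
def tipline(p,**k): return env.line_to([p[0],p[1],p[2]+T],**k)
def show(n):
    s=state(); print(n,round(s["clock"],2),s["tool_pos"].round(1),np.round(s["ft_force"],1))
E
python3 - <<'E'
from h import *
G=np.array([485.6,-142.1,0])
a=G-38*X
env.reach([a[0],a[1],200],O)
tipline(a+[0,0,109],max_speed=120); show("down")
r=tipline(a+60*X+[0,0,109],max_speed=35,f_stop=12); show(r)
p=state()["tool_pos"]; print("travel",(p-a)@X, "lateral",(p-a)@Y)
d=grab("wrist"); cv2.imwrite("pics/w2.png",d["frame"])
import pickle; pickle.dump(d,open("pics/w2.pkl","wb"))
E
```

```text
down 5.0 [ 448.4 -145.1  126.8] [ 1.3 -0.4 -0.2]
True 6.14 [ 488.2 -141.9  125.2] [-0.3 -0.4  0. ]
travel 40.61857975897969 lateral -0.0002631898164127122
```

View pics/w2.png

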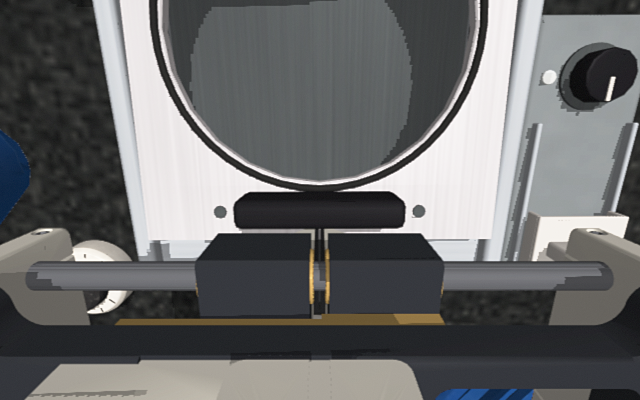

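The block is at (320,210), with the fingertips right behind it in view, still under the camera. I'll measure how far it has travelled, then push once more to confirm it is against the stop.

```bash
cat >> h.py <<'E'
def grip(d,u=(200,440),v=(180,232)):
    P=cloud(d); m=np.zeros((400,640),bool); m[v[0]:v[1],u[0]:u[1]]=1
    q=P[m&(d["frame"].max(-1)<70)&(P[...,2]>92)&(P[...,2]<140)]
    r=cv2.minAreaRect(q[:,:2].astype(np.float32)); return np.round([*r[0],*r[1],r[2],*np.percentile(q[:,2],[5,50,95])],1)
E
python3 - <<'E'
from h import *
import pickle; print(grip(pickle.load(open("pics/w2.pkl","rb"))))
p=state()["tool_pos"]
r=env.line_to(p+25*X,max_speed=25,f_stop=20); show(r)
q=state()["tool_pos"]; print("more",(q-p)@X)
print(grip(grab("wrist")))
E
```

```text
[ 505.5 -140.4   18.7   87.9    4.4   98.2  115.3  116.8]
True 6.66 [ 488.  -141.8  123.4] [-0.5  0.7  0. ]
more -0.1976152061826669
[ 505.3 -140.6   18.3   88.3    4.5   97.3  113.9  115.3]
```

```bash
python3 - <<'E'
from h import *
import pickle; d=pickle.load(open("pics/w1.pkl","rb")); g=d["frame"].max(-1)
for u in(190,200,205): print(g[0:9,u].tolist(),[ (pt(d,u,v,78)@X).round(1) for v in(2,4)], "grip home", np.array([502.2,-140.6,0])@X)
s=np.load("pics/scene0.npy"); d2=grab("scene")
cv2.imwrite("pics/s2.png",cv2.resize(d2["frame"][150:320,180:400],None,fx=3.4,fy=3.4,interpolation=cv2.INTER_CUBIC))
E
```

```text
[155, 154, 166, 215, 224, 240, 238, 238, 237] [np.float64(648.5), np.float64(646.3)] grip home 490.5540399459778
[160, 159, 156, 177, 245, 242, 240, 240, 240] [np.float64(647.6), np.float64(645.3)] grip home 490.5540399459778
[155, 153, 161, 214, 238, 237, 235, 236, 236] [np.float64(647.1), np.float64(644.8)] grip home 490.5540399459778
```

View pics/s2.png

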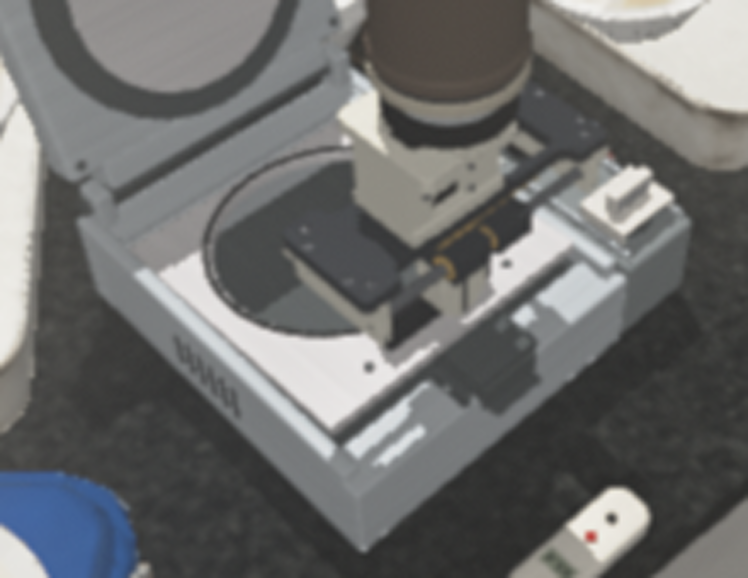

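The block has sunk to z 114, sitting on the catch bevel after about 22 mm of travel to a firm stop. In the scene crop the front edge hangs just behind the catch at (490,360). Now I'll press it down.

```bash
python3 - <<'E'
from h import *
p=state()["tool_pos"]; p[2]-=T
env.line_to(state()["tool_pos"]-4*X,max_speed=60)
tipline(p-4*X+[0,0,24],max_speed=120)
b=p+16*X; tipline([b[0],b[1],p[2]+24],max_speed=120)
r=tipline([b[0],b[1],112],max_speed=60,f_stop=15); show(r)
r=tipline([b[0],b[1],97],max_speed=25,f_stop=30); show(r)
d=grab("wrist"); P=cloud(d)
tipline([b[0],b[1],150],max_speed=150)
d=grab("wrist"); cv2.imwrite("pics/w3.png",d["frame"]); print(grip(d,(200,440),(100,240)))
E
```

```text
False 8.13 [ 503.5 -140.6  128.5] [ 0.6 -0.2  0.7]
True 8.65 [ 504.1 -140.7  117.3] [-2.7  1.1 10.7]
[ 504.9 -140.3   15.3   88.     5.    94.9  100.2  101.5]
```

View pics/w3.png

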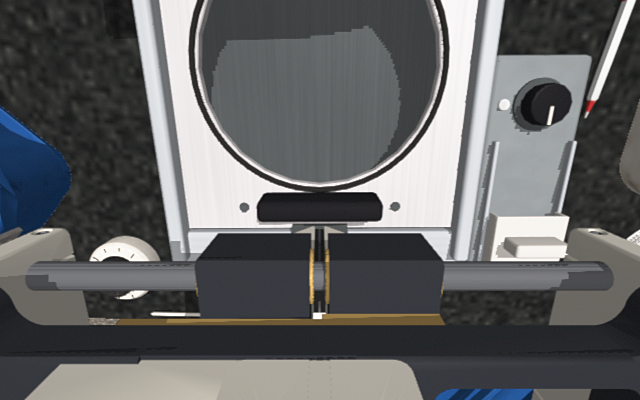

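The block top is at z 100.2, so the frame lies flat, and the catch tip at (320,228) is over the plate. I'll check the catch from higher up on the way to the guard, then slide the guard.

```bash
python3 - <<'E'
from h import *
t=np.array([489.9,-297.5,0]); a=t-32*X
env.reach([a[0],a[1],330],O)
d=grab("wrist"); cv2.imwrite("pics/w4.png",cv2.resize(d["frame"][60:260,60:330],None,fx=2.9,fy=2.9,interpolation=cv2.INTER_CUBIC))
import pickle; pickle.dump(d,open("pics/w4.pkl","wb"))
tipline(a+[0,0,98],max_speed=200); show("down")
r=tipline(t+40*X+[0,0,98],max_speed=50,f_stop=15); show(r)
p=state()["tool_pos"]; print("tip rel tab0",(p-t)@X)
env.line_to(state()["tool_pos"]-6*X,max_speed=60)
tipline(t+15*X+[0,0,190],max_speed=200)
d=grab("wrist"); cv2.imwrite("pics/w5.png",d["frame"]); pickle.dump(d,open("pics/w5.pkl","wb")); show("")
E
```

```text
down 11.43 [ 458.6 -300.   115.8] [-0.2  0.1  0.8]
True 12.63 [ 522.6 -294.8  114.3] [-0.1  0.4 -0.8]
tip rel tab0 32.76071042805738
 13.55 [ 504.2 -296.   205.5] [-1.3  0.  -0.6]
```

View pics/w4.png

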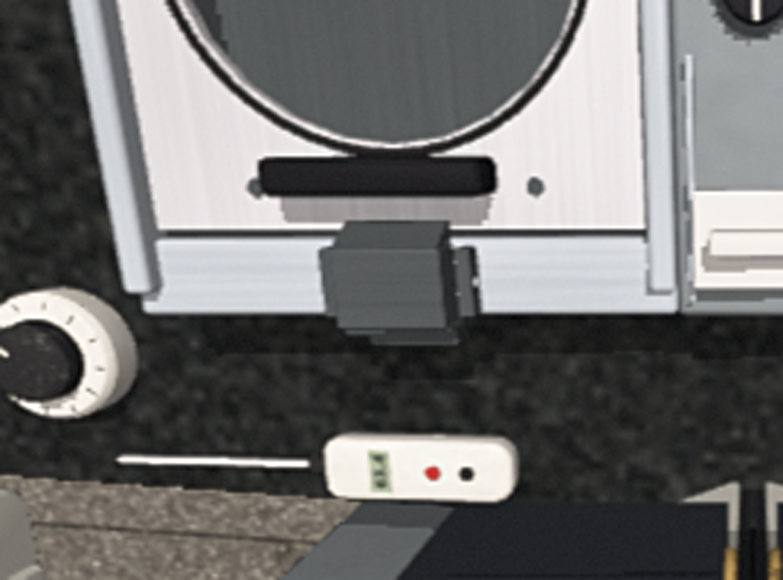

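View pics/w5.png

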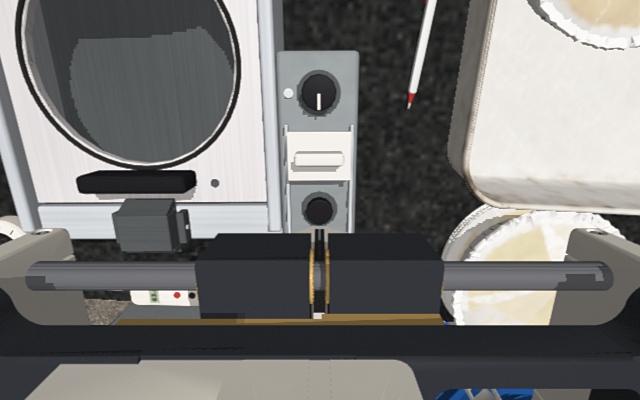

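Picture w4 shows the frame flat with the catch nose over its front edge at (390,230). Picture w5 shows the guard open with its tab at (319,159), and the dark button bared at (319,209). Now I'll press the button.

```bash
python3 - <<'E'
from h import *
import pickle; d=pickle.load(open("pics/w5.pkl","rb"))
m=np.zeros((400,640),np.uint8); m[190:230,295:345]=(d["frame"][190:230,295:345].max(-1)<60)
cs,_=cv2.findContours(m,cv2.RETR_EXTERNAL,cv2.CHAIN_APPROX_NONE); k=max(cs,key=cv2.contourArea)
(u,v),r=cv2.minEnclosingCircle(k); b=pt(d,u,v,88)
P=cloud(d); print(u,v,r,b.round(1),"depth z",P[int(v),int(u)].round(1),"guard front rel",((pt(d,319,182,94)-b)@X).round(1))
b=b-3*X
tipline([b[0],b[1],110],max_speed=150)
f=tipline([b[0],b[1],80],max_speed=20,f_stop=18); show(f)
env.wait(0.3); show("held")
tipline([b[0],b[1],110],max_speed=80); show("up")
E
```

```text
317.89111328125 210.45082092285156 14.33743667602539 [ 489.5 -296.2   88. ] depth z [ 490.3 -295.4   89.4] guard front rel 27.0
True 15.5 [ 486.4 -296.4  100.3] [-1.9  1.2  9.1]
held 15.8 [ 486.5 -296.4  100.3] [-2.1  0.1  8.4]
up 16.29 [ 486.5 -296.5  127.1] [-0.5 -0.2 -1.1]
```

The tip reached z 83.3 with 8–9 N held for 0.3 s, so the button bottomed out. I'll retreat, do a quick numeric check and hand in.

```bash
python3 - <<'E'
from h import *
env.line_to([430,-300,330],max_speed=200)
d=grab("wrist"); P=cloud(d)
print("grip",grip(d,(100,300),(90,150)))
w=np.array([490,-296]); q=P[np.hypot(P[...,0]-w[0],P[...,1]-w[1])<8]; print("button z",np.median(q[:,2]))
env.wait(0.3); show(""); print(env.finish_job())
E
```

```text
grip [ 475.4 -144.3   66.1   89.     4.3   97.3  100.3  101.7]
button z 88.79853357329712
 17.84 [ 430.  -299.9  329.6] [-0.1  0.5 -0.9]
the job is handed in; nothing more can be done
None
```

The job is handed in at about 18 s of the 48 s limit: the frame is home under the shut catch, the guard is open, and the heat button was pressed right down and has come back up. The hand-in call returned no verdict.

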